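# Load the medallion carrier and run the sprung marking slide

## Task

Take the larger of the two carrier plates out of the rack, where it stands on edge; put it down flat on the bench with its brass discs up and take it again across its width, then set it discs up in the empty nest of the marking machine's slide, fully down and flush. Then push the sprung slide fully into the machine, hold it fully in for a second, let it spring all the way back out and leave the carrier flush in the nest. Leave the smaller carrier and everything else where they are.

Things in the scene. Friction and masses are not known exactly. Their poses are not given: they have to be found in the camera images.
- carrier: Larger carrier: grey plate 110 x 56 x 16 mm, 0.2 to 0.3 kg, three brass discs flush in one broad face. Starts standing on a long edge in a rack slot: x along its length, +y out of the disc face, z up its 56 mm height; origin mid-length and mid-thickness on the lower edge. Standing free on the bench it stays up; pushed near the top it tips over flat.
- carrier_mid (a point): Middle of the larger carrier's solid: 28 mm along the carrier's +z from its origin, 8 mm inside each broad face. Lying flat with discs up, the carrier's +y points up and this point is 8 mm above what it lies on.
- small_carrier: The smaller carrier, to be left alone: grey plate 76 x 42 x 16 mm with two brass discs, standing on edge in the other slot of the rack; same axes, origin in the middle of its lower edge.
- rack: Fixed wooden rack, 150 (x) x 124 mm, origin mid-underside; slots along x at y = -38 and +38 mm, which carrier is in which varies; both disc faces look to +y. Slot floors 8 mm above the bench; rails (20 mm apart, 9 thick) and end blocks reach 28 mm, so the larger carrier stands 36 mm clear of them, its top edge at 64 mm.
- machine: Fixed marking machine; the slide runs along its -y into a hood. Origin on the bench below the nest's centre, slide out. Base plate 130 mm wide, y -285 to +115, 18 mm high. White hood x -100 to +100, y -265 to -85, 190 mm high; its mouth is 110 mm wide, roof 51 mm above the bench: 5 mm over a flush carrier, one that sticks up jams.
- nest (a point): Centre of the nest's floor on the aluminium slide, 30 mm above the bench; machine's axes, moves with the slide. Recess 114 (y) x 60 (x) mm, 2 mm play all round, 16 deep, rim chamfered 4 mm: a seated carrier's top is level with the walls and carrier_mid is 8 mm above this point. Walls 12 mm thick, cut away to the floor over the middle 56 mm of the long sides for fingers. Either end first.
- push (a point): Middle of the outer (+y) face of the slide's push plate, 75 mm above the bench, 106 mm from the nest's centre along +y; moves with the slide. Upright aluminium plate with black rubber pad, 76 mm wide, 12 thick, top edge 85 mm above the bench.
- slide (a joint): Travel of the slide into the machine, m: 0 fully out (against its stop), 0.070 fully in. A spring pushes it out, about 3 N at 0 rising to 10 N at 0.070, damped about 40 N per m/s; let go, it returns by itself in under 2 s.
- flask: Glass jar with white cap, 72 mm wide, 110 mm high, standing on the bench; leave alone. Origin: middle of its underside.
- tub: White open plastic tub of hand tools, 120 x 150 x 85 mm, tools to 130 mm high; leave alone. Origin: middle of its underside.
- hammer: Hammer lying on the bench; leave alone. Handle along its x.
Mind the look-alikes: they are no part of the job. Leave any green look-alike of the carrier alone.

How it is judged (in metres and radians):
On the way, in this order (a step that is already met when the one before it is completed fails the run):
1. the larger carrier lies flat on the bench, discs up, let go by the fingers (angle between carrier's own y axis and vertical below 0.1 rad and height (world z) of carrier_mid below 0.012 m and contact force between the fingers and carrier below 0.3 N), for 0.2 s.
2. the larger carrier lies flat in the nest, discs up and flush, with the slide still fully out (within 5 mm) (horizontal distance between carrier_mid and nest below 0.005 m and z of carrier_mid in the frame of nest between 0.005 and 0.0105 m and angle between carrier's own y axis and vertical below 0.06 rad and value of joint slide below 0.005 m), for 0.2 s.
3. the slide is pushed fully in (past 66 of 70 mm) and held there at least 0.5 s, the carrier flush in its nest (horizontal distance between carrier_mid and nest below 0.005 m and z of carrier_mid in the frame of nest between 0.005 and 0.0105 m and angle between carrier's own y axis and vertical below 0.06 rad and value of joint slide above 0.066 m), for 0.5 s.
At the end, for the whole second after the job is handed in: The larger carrier lies in the nest, discs up (tilt under 0.06 rad), its middle within 5 mm of the nest's centre sideways and flush in height (within 3 mm below, 2.5 mm above), at rest, and the slide is back out to within 4 mm of its stop (horizontal distance between carrier_mid and nest below 0.005 m and z of carrier_mid in the frame of nest between 0.005 and 0.0105 m and angle between carrier's own y axis and vertical below 0.06 rad and value of joint slide below 0.004 m and linear speed of carrier below 0.02 m/s); the robot touches nothing.
It fails at once if the small carrier is moved by more than 20 mm (distance of small_carrier from where it was at the start of the episode above 0.02 m).
It fails at once if the flask is moved by more than 20 mm (distance of flask from where it was at the start of the episode above 0.02 m).
It fails at once if the tub is moved by more than 20 mm (distance of tub from where it was at the start of the episode above 0.02 m).
It fails at once if the hammer is moved by more than 20 mm (distance of hammer from where it was at the start of the episode above 0.02 m).
It also fails if it takes over 72 s, if anything falls off the work surface, if the arm or the gripper's body presses on something with over 40 N, if the wrist force passes 120 N, or if a joint passes its speed limit or range.

## Robot

A 7-joint arm with a two-finger parallel gripper is mounted at the origin on the work surface. World frame = base frame: x ahead of the robot, y to its left, z up, the work surface at z = 0. Lengths are in mm, angles in rad, forces in N, time in s.
With the tool pointing down it reaches from about 400 to 875 mm from the base axis. Payload 4.4 kg.
Tool frame: the origin (TCP) lies at the very end of the fingers, on their centre line; the grasp point (between the pads) lies 19 mm behind it; z points along the fingers, y is the line along which they close (so a half turn about z gives the same grasp; the last joint's range is limited). The gripper opens to 85 mm and grips with 20 to 120 N. Pads are 22 mm wide; open, the fingers measure 114 mm over their backs; the gripper's body (76 mm by 85 mm) begins 54 mm behind the grasp point. The pads swing forward as they close: fully open they stand 13 mm farther back than shut.
Start: joints at [-0.066, 0.628, 0.038, 1.517, -0.027, 0.996, -0.02], TCP at [650.014, 0.027, 231.313] pointing down, gripper open.
Joint ranges: [-3.06, 3.06], [-0.37, 2.12], [-1.25, 1.32], [0.18, 2.47], [-1.1, 4.24], [0.23, 1.98], [-2.94, 2.94]. Speed limits (rad/s): [2.57, 2.57, 3.14, 3.14, 3.14, 3.14, 3.14].

## Interface

Orientations are given as [roll, pitch, yaw] about the fixed x, y, z axes, in that order (R = Rz(yaw) Ry(pitch) Rx(roll)).
In Python, from cell import status, get_image, ctrl, models gives the robot as it stands.
- The arm moves only by the shell command python3 -m handwheel 'ROWS' [OPENING]. ROWS is JSON, a list of rows, each an object with "delta_pos": the shift along the world's x, y, z in cm, a list of three; "yaw": the turn about the world's z in rad. A call has 1 to 10 rows; each row shifts and turns the commanded pose from where the row before left it; what a row does not reach is not made up. A row lasts 1/12 s, in which the tool goes at most 41.7 mm and 7.16 degrees, less where a joint would pass 70% of its speed; a pose out of reach is approached as far as the arm can. A call is refused whole if a number of a shift passes 4.17 or a number of a turn 0.125, either way. A call with a gripper value outside its range is refused whole. OPENING is the opening, from -1 (shut) to 1 (fully open), set as the call begins (- or left out, the last holds). The fingers move at their own pace and stop on an object; the grip force is fixed at half the most. Time passes only in rows, so rows that do not move let the fingers close. It gives the time, the measured TCP pose, the force, the opening and the grip force at its end, in the units of the state.
- status.read_state(): the state, without advancing time (a new reading comes with each control period).
- get_image(name): name is "scene" or "side" or "wrist"; returns a dict with "color" (400x640x3 uint8, red, green, blue), "z_map" (400x640 float32, mm along the optical axis (not along the pixel's ray), 0 where there is no reading), "fx", "fy", "cx", "cy" (pixels), "position" and "rotation" of the camera in the world; the wrist camera has in their place "hand_eye" (4x4, takes a point from camera to tool coordinates, whose origin is the TCP and whose axes are the flange's). Camera axes: x right, y up, looking along -z (the intrinsics and any distortion apply to the point x, -y, -z); pixel columns grow to the right and rows downward; lengths in mm; the calibration is good to about 2 mm. The wrist camera is an equidistant fisheye: a pixel r from the principal point sees the ray r / f radians off the axis. A picture is of the moment at which its call begins: read the wrist's pose just before it.
- ctrl.finish_job(): hands the job in; it is judged then, once.
Trained networks look in a picture, given as the dict that the camera call returned (one of the last four; its "shot" number tells which), for a name from the list of things; names that differ only in an ending like _2 or _b are one class to them, and where a whole thing is asked for, a point or a joint stands for the part that bears it (a point fixed in the world has none). Each returns a list of dicts, best first, with "score" (0 to 1); they miss things now and then, are a little off and sometimes report something else, mostly with a low value. They report only what shows in the picture. A call takes as long as a camera call. They do not tell look-alikes from the thing itself.
- models.boxes_of(picture, name): "rect" ([left, top, right, bottom] in pixels, round what is visible of it).
The state is a dict: "clock": time; "qpos": joint angles; "qd": joint speeds; "tau": joint torques, N m; "eef_pos": TCP position; "tool_rot": TCP orientation; "force": force on the tool from outside, world axes, zero at the start; "torque": the same for the moment, N m; "width": finger opening in mm; "gripper_force": force on a finger pad.
Only numpy, scipy, OpenCV 4.12 (cv2) and the standard library are available. Lean on these libraries where they do the work, as an engineer would, in place of code of your own. Each camera call takes 0.05 s, during which the arm holds its last target. There are 200 camera calls.

## Working session

There is one attempt and no reset: what is moved stays moved. The work goes in short steps, Python scripts to look and compute and a shell command to move; the robot and the scene stay as the last step left them, time stands still between calls to the robot, and variables do not carry over. Pictures are saved under pics/ and viewed, at most 10 in all, crops included, and the job is handed in when it is done.

```bash
mkdir -p pics; ls
cat > h.py <<'E'
import numpy as np, cv2
from cell import status, get_image, ctrl, models
def cloud(im):
    z=im["z_map"]; v,u=np.mgrid[0:z.shape[0],0:z.shape[1]]
    p=np.stack([(u-im["cx"])/im["fx"]*z,-(v-im["cy"])/im["fy"]*z,-z],-1)
    P=p@np.array(im["rotation"]).T+np.array(im["position"])
    P[z==0]=np.nan
    return P
def save(im,n): cv2.imwrite("pics/"+n,im if isinstance(im,np.ndarray) else im["color"][:,:,::-1])
E
python3 - <<'E'
from h import *
for n in("scene","side"):
    im=get_image(n); save(im,n+"0.png"); np.savez(n+"0.npz",P=cloud(im),c=im["color"])
    print(n,np.round(im["position"]),np.array(im["rotation"]).round(2).tolist(),im["fx"])
    for k in("carrier","small_carrier","rack","machine","nest","push","flask","tub","hammer"):
        print(k,[(np.round(b["rect"]).tolist(),round(b["score"],2)) for b in models.boxes_of(im,k)[:4]])
print(status.read_state())
E
```

```text
picsTraceback (most recent call last):
  File "<stdin>", line 3, in <module>
  File "h.py", line 6, in cloud
    P=p@np.array(im["rotation"]).T+np.array(im["position"])
      ~~~~~~~~~~~~~~~~~~~~~~~~~~~~^~~~~~~~~~~~~~~~~~~~~~~~~
ValueError: operands could not be broadcast together with shapes (400,640) (3,)
```

```bash
sed -i '1i from scipy.spatial.transform import Rotation as Ro' h.py; sed -i 's/np.array(im\["rotation"\]).T/Ro.from_euler("xyz",im["rotation"]).as_matrix().T/' h.py
python3 - <<'E'
from h import *
for n in("scene","side"):
    im=get_image(n); save(im,n+"0.png"); np.savez(n+"0.npz",P=cloud(im),c=im["color"])
    print(n,np.round(im["position"]),im["rotation"],im["fx"],[k for k in im])
    for k in("carrier","small_carrier","rack","machine","nest","push","flask","tub","hammer"):
        print(k,[(np.round(b["rect"]).tolist(),round(b["score"],2)) for b in models.boxes_of(im,k)[:4]])
print(status.read_state())
P=np.load("scene0.npz")["P"]; print(np.nanpercentile(P[...,2],[1,10,50,90,99]))
E
```

```text
scene [1157. -225. 1283.] [0.52071245 0.00754995 0.91234493] 479.8579200571529 ['color', 'z_map', 'fx', 'fy', 'cx', 'cy', 'position', 'rotation', 'shot']
carrier [([358.0, 148.0, 392.0, 174.0], 0.81), ([387.0, 124.0, 423.0, 141.0], 0.8), ([316.0, 240.0, 340.0, 277.0], 0.72), ([346.0, 95.0, 375.0, 126.0], 0.58)]
small_carrier [([344.0, 169.0, 368.0, 187.0], 0.56)]
rack [([336.0, 149.0, 395.0, 202.0], 0.61)]
machine [([74.0, 221.0, 246.0, 352.0], 0.63)]
nest [([170.0, 218.0, 239.0, 288.0], 0.83)]
push [([168.0, 219.0, 241.0, 289.0], 0.95)]
flask [([317.0, 241.0, 339.0, 276.0], 0.87)]
tub [([345.0, 200.0, 410.0, 261.0], 0.87)]
hammer [([233.0, 288.0, 326.0, 364.0], 0.78)]
side [502. 936. 895.] [ 0.73909964 -0.01518469 -2.99119331] 392.1239682667157 ['color', 'z_map', 'fx', 'fy', 'cx', 'cy', 'position', 'rotation', 'shot']
carrier [([396.0, 293.0, 407.0, 353.0], 0.9), ([304.0, 308.0, 346.0, 345.0], 0.76), ([240.0, 183.0, 297.0, 250.0], 0.73), ([303.0, 257.0, 345.0, 277.0], 0.64)]
small_carrier [([306.0, 240.0, 341.0, 251.0], 0.68)]
rack [([298.0, 243.0, 358.0, 288.0], 0.75)]
machine [([3
[... 367 characters left out ...]
51736771, -0.02699572,
        0.99630588, -0.0200049 ]), 'qd': array([-0.00124434, -0.00013713,  0.0006828 ,  0.0005195 ,  0.00132098,
        0.00015262, -0.00023771]), 'tau': array([-1.31784014e-03, -5.63287282e+01,  1.22534260e+00, -1.93785417e+01,
        1.09877792e-02,  1.70535986e-03, -1.40166892e-05]), 'eef_pos': array([6.50033331e+02, 3.46881459e-02, 2.31345982e+02]), 'tool_rot': array([ 3.14152173e+00, -2.94182969e-05,  1.57078249e+00]), 'force': array([ 0.2324604 ,  0.13699893, -1.22933286]), 'torque': array([ 0.01719431, -0.02347485,  0.03022966]), 'gripper_force': 0.0, 'width': 85.30227455163045}
[-7.59645985e+02 -7.49712409e+02 -1.58030807e-01  1.80018163e+02
  7.04820060e+02]
```

View pics/scene0.png

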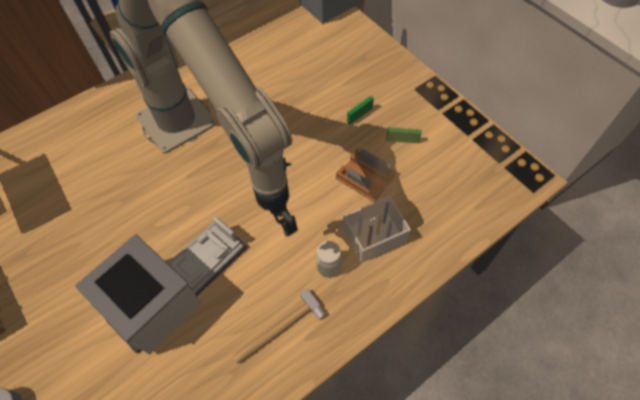

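View pics/side0.png

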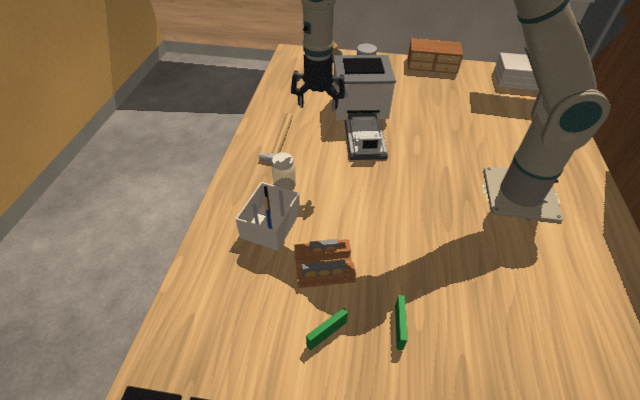

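Scene: rack at (365,175), machine slide at (208,255), green look-alikes at (360,110) and (404,134). Side: rack at (325,263), with two grey plates in it: the front one (325,267) and the rear one (323,246). Green plates are at (326,328) and (401,322). I'll measure and enlarge the rack.

Run:
```python
from h import *
s=np.load("side0.npz"); c=np.load("scene0.npz")
a=cv2.resize(s["c"][230:300,285:370,::-1],(680,560),interpolation=cv2.INTER_CUBIC)
cv2.imwrite("pics/rack_side.png",a[:,:])
# clusters of top points
for nm,d in(("side",s),("scene",c)):
    P=d["P"];C=d["c"].astype(int)
    b=(slice(235,295),slice(290,365)) if nm=="side" else (slice(140,210),slice(330,402))
    q=P[b].reshape(-1,3);col=C[b].reshape(-1,3)
    bench=np.nanmedian(q[np.abs(q[:,2])<6][:,2]); print(nm,"bench z",bench)
    grey=(col.max(1)-col.min(1)<28)
    m=(q[:,2]>20)&(q[:,2]<75); 
    wood=m&(q[:,2]<34)
    r=cv2.minAreaRect(q[wood][:,:2].astype(np.float32)); print("wood rect",r,wood.sum())
    top=q[m&(q[:,2]>36)]
    for t in top[np.argsort(top[:,0])][::max(1,len(top)//30)]: print(t.round(0).tolist(),end=" ")
    print()
    # machine region
    b=(slice(100,165),slice(335,400)) if nm=="side" else (slice(205,300),slice(160,250))
    q=P[b].reshape(-1,3)
    for lo,hi in((14,22),(25,34),(40,50),(80,90)):
        w=q[(q[:,2]>lo)&(q[:,2]<hi)]
        if len(w)>5: print("mach",lo,hi,len(w),cv2.minAreaRect(w[:,:2].astype(np.float32)))
```

```text
side bench z 0.6107875536948768
wood rect ((573.0658569335938, 360.65472412109375), (149.97280883789062, 116.9764633178711), 16.354812622070312) 917
[515.0, 391.0, 41.0] [521.0, 376.0, 63.0] [526.0, 395.0, 59.0] [531.0, 396.0, 64.0] [537.0, 391.0, 64.0] [542.0, 393.0, 66.0] [545.0, 321.0, 52.0] [548.0, 319.0, 52.0] [552.0, 391.0, 65.0] [555.0, 401.0, 48.0] [558.0, 403.0, 59.0] [561.0, 324.0, 48.0] [564.0, 323.0, 55.0] [567.0, 405.0, 42.0] [570.0, 406.0, 56.0] [573.0, 403.0, 64.0] [576.0, 330.0, 52.0] [579.0, 395.0, 64.0] [582.0, 409.0, 48.0] [585.0, 405.0, 64.0] [589.0, 334.0, 42.0] [591.0, 414.0, 40.0] [594.0, 412.0, 36.0] [597.0, 410.0, 64.0] [601.0, 403.0, 63.0] [603.0, 416.0, 64.0] [606.0, 414.0, 63.0] [609.0, 339.0, 43.0] [612.0, 337.0, 49.0] [615.0, 419.0, 64.0] [619.0, 411.0, 65.0] 
mach 14 22 324 ((516.91162109375, -197.88653564453125), (146.27197265625, 252.2073211669922), 12.71504020690918)
mach 25 34 662 ((523.3893432617188, -185.8263702392578), (201.4217529296875, 217.01341247558594), 2.957303047180176)
mach 40 50 262 ((527.775634765625, -189.201904296875), (200.979354858
[... 742 characters left out ...]
12.0, 399.0, 54.0] [615.0, 403.0, 66.0] [618.0, 330.0, 50.0] [623.0, 409.0, 65.0] [694.0, 272.0, 74.0] [698.0, 281.0, 64.0] [701.0, 289.0, 70.0] [703.0, 305.0, 50.0] [706.0, 313.0, 56.0] [716.0, 329.0, 53.0] [730.0, 326.0, 63.0] 
mach 14 22 255 ((508.00201416015625, -175.7053985595703), (132.0348358154297, 193.414794921875), 11.206685066223145)
mach 25 34 1559 ((507.70574951171875, -179.51651000976562), (124.34449005126953, 186.73887634277344), 10.977106094360352)
mach 40 50 432 ((507.3900451660156, -176.04864501953125), (88.44774627685547, 173.7088165283203), 11.316097259521484)
mach 80 90 113 ((560.4089965820312, -161.3354949951172), (65.73126983642578, 244.2470703125), 46.590293884277344)
```

View pics/rack_side.png

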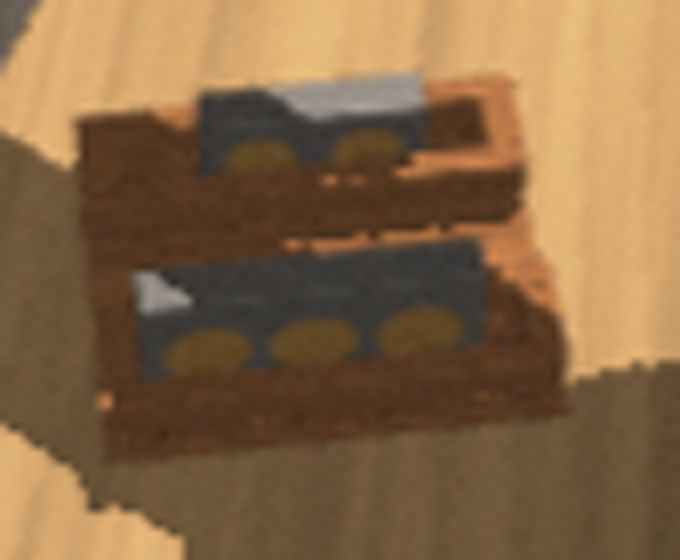

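Two grey plates stand in the rack. The front one (side 325,267) has three discs, is longer and higher, and is the larger carrier. The rear one (323,246) has two discs and is the small carrier; the green plates at (326,328) and (401,322) are decoys. The crop confirms that the front grey plate is the target, with its discs facing +y.

Run:
```python
from h import *
s=np.load("side0.npz"); c=np.load("scene0.npz")
for nm,d in(("side",s),("scene",c)):
    P=d["P"].reshape(-1,3)
    w=P[(abs(P[:,0]-570)<75)&(abs(P[:,1]-400)<50)&(P[:,2]>59)&(P[:,2]<70)&(P[:,1]>365)]
    m=np.median(w,0); 
    print(nm,"carrier top",len(w),cv2.minAreaRect(w[:,:2].astype(np.float32)),np.polyfit(w[:,0],w[:,1],1),w[:,2].mean())
    w=P[(abs(P[:,0]-580)<75)&(abs(P[:,1]-322)<40)&(P[:,2]>44)&(P[:,2]<56)]
    print(" small",len(w),cv2.minAreaRect(w[:,:2].astype(np.float32)),np.polyfit(w[:,0],w[:,1],1))
    # machine slide region ; z histogram
    q=P[(P[:,0]>380)&(P[:,0]<600)&(P[:,1]>-300)&(P[:,1]<20)]
    h,e=np.histogram(q[:,2],np.arange(-4,200,4)); print({int(a):int(b) for a,b in zip(e,h) if b>40})
    for lo,hi in((15,21),(27,34),(42,50),(80,88),(180,196)):
        w=q[(q[:,2]>lo)&(q[:,2]<hi)]
        if len(w)>8: print("  ",lo,hi,len(w),w[:,:2].min(0).round(),w[:,:2].max(0).round(),cv2.minAreaRect(w[:,:2].astype(np.float32)))
for nm,d,b in(("scene",c,(slice(205,300),slice(150,255))),("side",s,(slice(100,170),slice(325,405)))):
    cv2.imwrite(f"pics/m_{nm}.png",cv2.resize(d["c"][b][...,::-1],None,fx=7 if nm=="scene" else 7,fy=6 if nm=="scene" else 7,interpolation=cv2.INTER_CUBIC))
```

```text
side carrier top 282 ((569.5202026367188, 398.4046325683594), (108.76181030273438, 20.7794132232666), 16.537355422973633) [  0.27458665 243.74954912] 63.8969829152227
 small 173 ((579.8301391601562, 323.217041015625), (74.65934753417969, 18.614837646484375), 12.860617637634277) [  0.24333607 183.24257166]
{-4: 633, 0: 1529, 4: 168, 12: 53, 16: 141, 20: 119, 24: 197, 28: 330, 32: 198, 36: 75, 40: 72, 44: 124, 48: 76, 52: 50, 56: 64, 60: 65, 64: 85, 68: 60, 72: 70, 76: 64, 80: 82, 84: 77, 88: 45, 92: 52, 96: 47, 100: 50, 104: 46, 108: 53, 112: 43, 116: 45, 120: 43, 124: 50, 128: 48, 132: 45, 136: 48, 140: 52, 144: 45, 148: 50, 152: 51, 156: 52, 160: 56, 164: 50, 168: 41, 176: 65, 180: 151, 184: 72}
   15 21 194 [ 425. -300.] [588. -68.] ((508.5290832519531, -191.77163696289062), (130.03814697265625, 235.21212768554688), 11.174181938171387)
   27 34 532 [ 428. -299.] [600. -79.] ((490.1876220703125, -187.08741760253906), (175.18431091308594, 202.08290100097656), 14.567212104797363)
   42 50 214 [ 431. -299.] [597. -83.] ((493.0595703125, -185.86343383789062), (169.9827117919922, 200.146
[... 804 characters left out ...]
91 [ 434. -261.] [587. -70.] ((508.00201416015625, -175.7053985595703), (132.0348358154297, 193.414794921875), 11.206685066223145)
   27 34 1320 [ 435. -273.] [586. -81.] ((508.3272705078125, -180.82809448242188), (123.40350341796875, 185.61306762695312), 11.800910949707031)
   42 50 379 [ 455. -269.] [565. -85.] ((507.5106506347656, -176.65145874023438), (88.44774627685547, 172.4792938232422), 11.316097259521484)
   80 88 94 [ 452. -108.] [529. -84.] ((490.58612060546875, -95.32638549804688), (77.31822967529297, 13.00843620300293), 11.398599624633789)
   180 196 513 [ 429. -300.] [ 600. -260.] ((517.23583984375, -295.24755859375), (174.11386108398438, 37.42029571533203), 11.183418273925781)
```

View pics/m_scene.png

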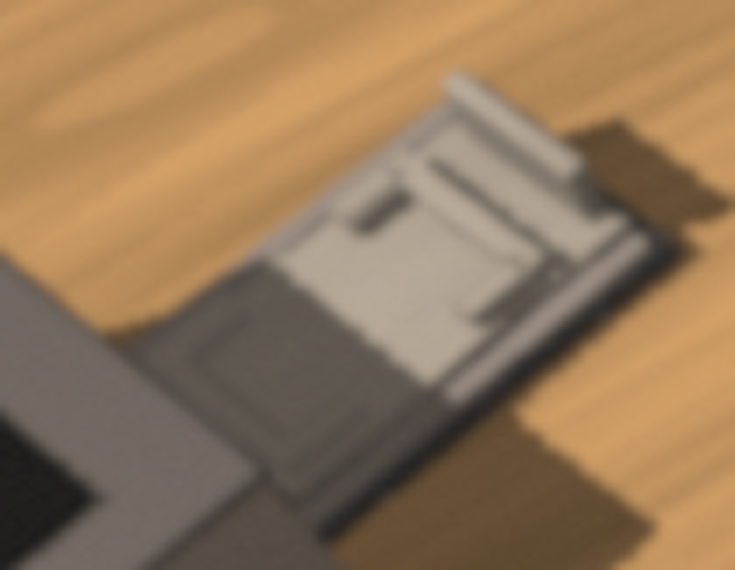

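Push plate (scene 515,125 in the crop) and the slide rim agree: nest ≈ (510.5,-193.5), machine yaw ≈ 0.197. The slide is out and the nest is empty. Carrier top centre ≈ (570.4,397.8), yaw ≈ 0.288, z 64 as expected. Now moving to hover over it.

```bash
python3 -m handwheel '[{"delta_pos":[-0.7,3.6,0],"yaw":-0.117},{"delta_pos":[-0.7,3.6,0],"yaw":-0.117},{"delta_pos":[-0.7,3.6,0],"yaw":-0.117},{"delta_pos":[-0.7,3.6,0],"yaw":-0.117},{"delta_pos":[-0.7,3.6,0],"yaw":-0.117},{"delta_pos":[-0.7,3.6,0],"yaw":-0.117},{"delta_pos":[-0.7,3.6,0],"yaw":-0.117},{"delta_pos":[-0.7,3.6,0],"yaw":-0.117},{"delta_pos":[-0.7,3.6,0],"yaw":-0.117},{"delta_pos":[-0.7,3.6,0],"yaw":-0.117}]' -0.05
python3 -m handwheel '[{"delta_pos":[-0.9,3.8,-2],"yaw":-0.113},{"delta_pos":[0,0,-3]},{"delta_pos":[0,0,-2]},{"delta_pos":[0,0,0]},{"delta_pos":[0,0,0]}]'
cat >> h.py <<'E'
def wrist():
    st=status.read_state(); im=get_image("wrist"); z=im["z_map"]; v,u=np.mgrid[0:z.shape[0],0:z.shape[1]]
    a=(u-im["cx"])/im["fx"]; b=(v-im["cy"])/im["fy"]; th=np.hypot(a,b); k=np.where(th>1e-6,np.tan(np.minimum(th,1.5))/np.maximum(th,1e-6),1)
    p=np.stack([a*k*z,-b*k*z,-z],-1); H=np.array(im["hand_eye"])
    p=p@H[:3,:3].T+H[:3,3]
    P=p@Ro.from_euler("xyz",st["tool_rot"]).as_matrix().T+st["eef_pos"]; P[(z==0)|(th>1.2)]=np.nan
    return im,P
E
python3 - <<'E'
from h import *
im,P=wrist(); save(im,"w1.png"); np.savez("w1.npz",P=P,c=im["color"])
P=P.reshape(-1,3); print(np.nanmedian(P[abs(P[:,2])<10][:,2]))
w=P[(abs(P[:,0]-570)<75)&(abs(P[:,1]-400)<40)&(P[:,2]>59)&(P[:,2]<70)&(P[:,1]>365)]
print("carrier top",len(w),cv2.minAreaRect(w[:,:2].astype(np.float32)),np.percentile(w[:,2],[10,50,90]))
E
```

```text
clock: 1.88
eef_pos: [579.4, 362.0, 231.5]
tool_rot: [-3.141, -0.0, 0.395]
force: [0.8, 0.2, -0.1]
width: 40.4
gripper_force: 0.0
0.5756210732733393
carrier top 1558 ((569.1654663085938, 399.02581787109375), (110.42787170410156, 16.896404266357422), 16.319183349609375) [63.36744183 64.3253989  65.29344311]schema error: expected keys delta_pos, yaw
```

View pics/w1.png

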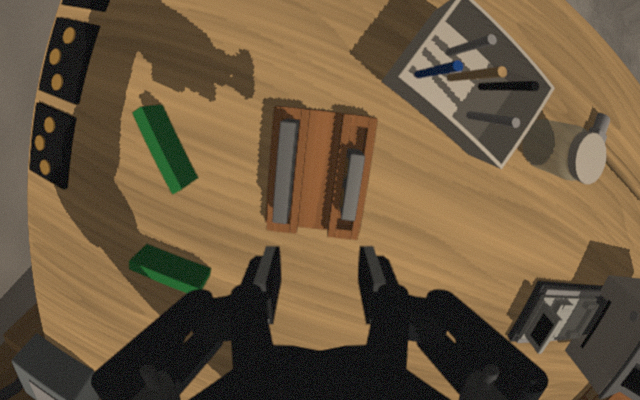

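The wrist view shows the long plate at (287,172) and the small one at (353,187) in the rack. The measured top is 110x17 mm at (569.2,399.0), yaw 0.285. Descending to grasp.

```bash
python3 -m handwheel '[{"delta_pos":[-0.5,1.9,0],"yaw":-0.055},{"delta_pos":[-0.5,1.8,0],"yaw":-0.055},{"delta_pos":[0,0,-3],"yaw":0},{"delta_pos":[0,0,-4],"yaw":0},{"delta_pos":[0,0,-4],"yaw":0},{"delta_pos":[0,0,-3],"yaw":0},{"delta_pos":[0,0,-2],"yaw":0},{"delta_pos":[0,0,-1],"yaw":0},{"delta_pos":[0,0,0],"yaw":0},{"delta_pos":[0,0,0],"yaw":0}]'
```

```text
clock: 2.77
eef_pos: [570.6, 397.1, 61.8]
tool_rot: [-3.141, -0.001, 0.291]
force: [-0.1, 0.3, 0.7]
width: 40.5
gripper_force: 0.0
```

```bash
python3 -m handwheel '[{"delta_pos":[-0.13,0.18,0],"yaw":-0.006},{"delta_pos":[0,0,-1.2],"yaw":0},{"delta_pos":[0,0,-1],"yaw":0},{"delta_pos":[0,0,-0.35],"yaw":0},{"delta_pos":[0,0,0],"yaw":0},{"delta_pos":[0,0,0],"yaw":0}]'
python3 -m handwheel '[{"delta_pos":[0,0,0],"yaw":0},{"delta_pos":[0,0,0],"yaw":0},{"delta_pos":[0,0,0],"yaw":0},{"delta_pos":[0,0,0],"yaw":0},{"delta_pos":[0,0,0],"yaw":0},{"delta_pos":[0,0,0],"yaw":0},{"delta_pos":[0,0,0],"yaw":0},{"delta_pos":[0,0,0],"yaw":0}]' -1
```

```text
clock: 3.27
eef_pos: [568.5, 398.6, 35.4]
tool_rot: [3.141, 0.001, 0.285]
force: [-0.4, 0.1, 0.2]
width: 40.7
gripper_force: 0.0
clock: 3.93
eef_pos: [569.2, 398.9, 36.4]
tool_rot: [-3.142, -0.001, 0.285]
force: [-0.0, -1.1, 5.5]
width: 14.8
gripper_force: 59.4
```

```bash
python3 -m handwheel '[{"delta_pos":[0,0,0.5],"yaw":0},{"delta_pos":[0,0,1],"yaw":0},{"delta_pos":[0,0,2],"yaw":0},{"delta_pos":[0,0,2.5],"yaw":0},{"delta_pos":[0,0,2.5],"yaw":0},{"delta_pos":[0,-2,1],"yaw":0},{"delta_pos":[0,-2.5,0],"yaw":0.1},{"delta_pos":[-0.2,-2.5,0],"yaw":0.11},{"delta_pos":[-0.2,-2.5,0],"yaw":0.11},{"delta_pos":[-0.2,-2.5,0],"yaw":0.11}]'
python3 -m handwheel '[{"delta_pos":[-0.2,-2.5,0],"yaw":0.11},{"delta_pos":[-0.2,-2.5,0],"yaw":0.11},{"delta_pos":[-0.3,-2.5,0],"yaw":0.11},{"delta_pos":[-0.3,-2.5,0],"yaw":0.11},{"delta_pos":[-0.3,-2.5,0],"yaw":0.11},{"delta_pos":[-0.3,-2.5,0],"yaw":0.11},{"delta_pos":[-0.3,-2.5,0],"yaw":0.11},{"delta_pos":[-0.2,-0.4,0],"yaw":0.11},{"delta_pos":[-0.2,0,0],"yaw":0.11},{"delta_pos":[0,0,0],"yaw":0.06}]'
```

```text
clock: 4.77
eef_pos: [561.9, 277.8, 131.1]
tool_rot: [-3.142, 0.001, 0.721]
force: [-0.0, -0.2, -2.1]
width: 14.8
gripper_force: 58.7
clock: 5.6
eef_pos: [539.0, 98.5, 131.1]
tool_rot: [-3.141, 0.0, 1.768]
force: [-0.2, 0.8, -3.4]
width: 14.7
gripper_force: 58.7
```

```bash
python3 -m handwheel '[{"delta_pos":[0,0,0],"yaw":0},{"delta_pos":[0,0,0],"yaw":0},{"delta_pos":[0,0,0],"yaw":0}]'
```

```text
clock: 5.85
eef_pos: [539.7, 99.9, 130.9]
tool_rot: [3.142, 0.0, 1.763]
force: [-0.4, -0.2, -3.1]
width: 15.2
gripper_force: 58.7
```

```bash
python3 -m handwheel '[{"delta_pos":[0,0,-2],"yaw":0.005},{"delta_pos":[0,0,-3],"yaw":0},{"delta_pos":[0,0,-2.5],"yaw":0},{"delta_pos":[0,0,-1.5],"yaw":0},{"delta_pos":[0,0,-0.7],"yaw":0},{"delta_pos":[0,0,-0.3],"yaw":0},{"delta_pos":[0,0,-0.1],"yaw":0},{"delta_pos":[0,0,-0.1],"yaw":0},{"delta_pos":[0,0,0],"yaw":0},{"delta_pos":[0,0,0],"yaw":0}]'
```

```text
clock: 6.68
eef_pos: [540.4, 100.0, 29.8]
tool_rot: [3.14, -0.0, 1.77]
force: [-0.6, -0.4, -2.8]
width: 15.2
gripper_force: 58.7
```

```bash
python3 -m handwheel '[{"delta_pos":[0,0,-0.1],"yaw":0},{"delta_pos":[0,0,-0.05],"yaw":0},{"delta_pos":[0,0,0],"yaw":0},{"delta_pos":[0,0,0],"yaw":0}]'; python3 -m handwheel '[{"delta_pos":[0,0,-0.05],"yaw":0},{"delta_pos":[0,0,0],"yaw":0},{"delta_pos":[0,0,0],"yaw":0}]'
```

```text
clock: 7.02
eef_pos: [540.3, 99.9, 28.3]
tool_rot: [3.14, -0.0, 1.77]
force: [-2.3, -0.6, 6.1]
width: 15.0
gripper_force: 59.8
clock: 7.27
eef_pos: [540.3, 99.9, 28.3]
tool_rot: [3.14, 0.0, 1.77]
force: [-1.6, 0.1, 11.4]
width: 14.9
gripper_force: 60.7
```

```bash
python3 -m handwheel '[{"delta_pos":[0,0,0],"yaw":0},{"delta_pos":[0,0,0],"yaw":0},{"delta_pos":[0,0,0],"yaw":0},{"delta_pos":[0,0,1],"yaw":0},{"delta_pos":[0,0,2],"yaw":0},{"delta_pos":[0,0,2.5],"yaw":0},{"delta_pos":[0,0,0],"yaw":0},{"delta_pos":[0,0,0],"yaw":0}]' -0.05
python3 -m handwheel '[{"delta_pos":[-1.1,-0.2,0],"yaw":0},{"delta_pos":[-1.8,-0.4,0],"yaw":0},{"delta_pos":[-1.5,-0.3,0],"yaw":0},{"delta_pos":[0,0,0],"yaw":0},{"delta_pos":[0,0,0],"yaw":0},{"delta_pos":[0,0,0],"yaw":0},{"delta_pos":[0,0,0],"yaw":0},{"delta_pos":[0,0,-1.5],"yaw":0},{"delta_pos":[0,0,-2],"yaw":0},{"delta_pos":[0,0,-0.2],"yaw":0}]' -1
python3 - <<'E'
from h import *
for n in("wrist","side"):
    im=wrist()[0] if n=="wrist" else get_image("side")
    save(im,n+"2.png")
im=cv2.imread("pics/side2.png"); print(im.shape)
w=cv2.imread("pics/wrist2.png")
cv2.imwrite("pics/c2.png",np.hstack([w[50:400,150:500],cv2.resize(im[130:280,270:420],(350,350))]))
E
```

```text
clock: 7.93
eef_pos: [540.9, 100.0, 83.5]
tool_rot: [3.138, -0.0, 1.77]
force: [-0.5, -0.3, 0.5]
width: 40.7
gripper_force: 0.0
clock: 8.77
eef_pos: [495.1, 90.7, 42.6]
tool_rot: [-3.139, 0.0, 1.77]
force: [-0.2, 0.4, -0.2]
width: 0.3
gripper_force: 0.0
(400, 640, 3)
```

View pics/c2.png

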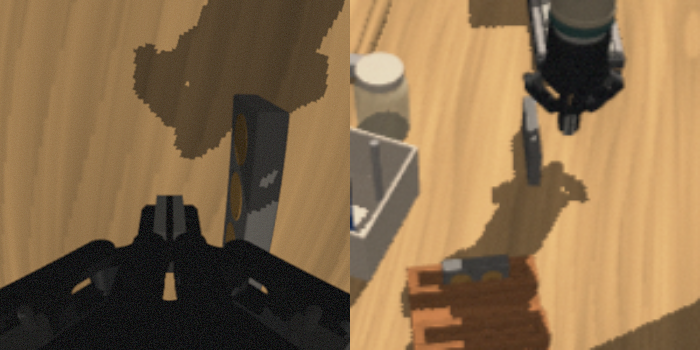

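The carrier stands free on its edge with the discs (240,190) facing the closed fingers, and the small carrier is still in the rack. Tipping it away from the robot.

```bash
python3 -m handwheel '[{"delta_pos":[1.0,0.2,0],"yaw":0},{"delta_pos":[1.0,0.2,0],"yaw":0},{"delta_pos":[0.6,0.1,0],"yaw":0},{"delta_pos":[0.5,0.1,0],"yaw":0},{"delta_pos":[0.5,0.1,0],"yaw":0},{"delta_pos":[0.5,0.1,0],"yaw":0},{"delta_pos":[0.6,0.1,0],"yaw":0},{"delta_pos":[0.6,0.1,0],"yaw":0},{"delta_pos":[0.6,0.1,0],"yaw":0},{"delta_pos":[0,0,0],"yaw":0}]'
python3 -m handwheel '[{"delta_pos":[0,0,2],"yaw":0},{"delta_pos":[-2,0,4],"yaw":0},{"delta_pos":[-3,0,4],"yaw":0},{"delta_pos":[-3,0,4],"yaw":0},{"delta_pos":[0,0,0],"yaw":0},{"delta_pos":[0,0,0],"yaw":0}]' 1
python3 - <<'E'
from h import *
im,P=wrist(); save(im,"w3.png")
P=P.reshape(-1,3); C=im["color"].reshape(-1,3).astype(int)
w=P[(abs(P[:,0]-570)<80)&(abs(P[:,1]-105)<80)&(P[:,2]>10)&(P[:,2]<22)]
print(len(w),cv2.minAreaRect(w[:,:2].astype(np.float32)),np.percentile(w[:,2],[5,50,95]))
w=P[(abs(P[:,0]-570)<80)&(abs(P[:,1]-105)<80)&(P[:,2]>22)]; print("above",len(w))
E
```

```text
clock: 9.7
eef_pos: [556.5, 102.2, 44.9]
tool_rot: [3.139, -0.0, 1.77]
force: [0.7, 0.6, 0.6]
width: -0.4
gripper_force: 0.0
clock: 10.2
eef_pos: [486.2, 102.1, 170.7]
tool_rot: [3.138, -0.0, 1.77]
force: [-0.3, 0.3, 0.2]
width: 72.1
gripper_force: 0.0
5222 ((575.0611572265625, 108.27182006835938), (56.7812614440918, 110.01212310791016), 11.459246635437012) [14.97540298 16.41049642 17.67587996]
above 16395
```

View pics/w3.png

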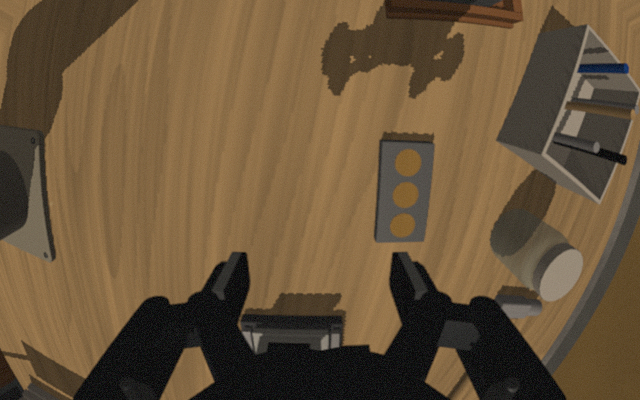

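Carrier lies flat at (404,192), three discs up, measured 110x57 at z 16, centre (575.1,108.3), yaw 0.200. I'll check the flask clearance before descending.

```bash
python3 - <<'E'
from h import *
for n in("scene","side"):
    P=np.load(n+"0.npz")["P"].reshape(-1,3)
    w=P[(P[:,0]>610)&(P[:,0]<800)&(P[:,1]>20)&(P[:,1]<190)&(P[:,2]>30)&(P[:,2]<120)]
    print(n,len(w),w[:,:2].min(0),w[:,:2].max(0),np.median(w,0))
E
python3 -m handwheel '[{"delta_pos":[3,0,0],"yaw":0},{"delta_pos":[3,0.3,0],"yaw":0},{"delta_pos":[2.8,0.3,0],"yaw":0},{"delta_pos":[0,0,-2],"yaw":0},{"delta_pos":[0,0,-4],"yaw":0},{"delta_pos":[0,0,-2],"yaw":0},{"delta_pos":[0,0,0],"yaw":0},{"delta_pos":[0,0,0],"yaw":0}]'
```

```text
scene 1057 [674.18397256  46.36209663] [797.38725285 189.68718108] [754.37198532  88.41282019  85.46375021]
side 1129 [672.32977666  50.07099388] [795.93836472 189.81424592] [738.30330683 114.86288767  76.8387902 ]
clock: 10.92
eef_pos: [573.1, 107.4, 86.4]
tool_rot: [-3.137, 0.0, 1.77]
force: [0.4, 0.2, 0.3]
width: 85.4
gripper_force: 0.0
```

```bash
python3 -m handwheel '[{"delta_pos":[0.2,0.09,-2],"yaw":0},{"delta_pos":[0,0,-3],"yaw":0},{"delta_pos":[0,0,-2],"yaw":0},{"delta_pos":[0,0,-0.8],"yaw":0},{"delta_pos":[0,0,-0.4],"yaw":0},{"delta_pos":[0,0,0],"yaw":0},{"delta_pos":[0,0,0],"yaw":0},{"delta_pos":[0,0,0],"yaw":0}]'
```

```text
clock: 11.58
eef_pos: [577.3, 109.0, 8.3]
tool_rot: [3.139, -0.0, 1.77]
force: [-0.9, 0.1, 0.4]
width: 85.6
gripper_force: 0.0
```

```bash
python3 -m handwheel '[{"delta_pos":[-0.1,0,-0.4],"yaw":0},{"delta_pos":[0,0,-0.2],"yaw":0},{"delta_pos":[0,0,0],"yaw":0},{"delta_pos":[0,0,0],"yaw":0}]'; python3 -m handwheel '[{"delta_pos":[0,0,0],"yaw":0},{"delta_pos":[0,0,0],"yaw":0},{"delta_pos":[0,0,0],"yaw":0},{"delta_pos":[0,0,0],"yaw":0},{"delta_pos":[0,0,0],"yaw":0},{"delta_pos":[0,0,0],"yaw":0},{"delta_pos":[0,0,0],"yaw":0}]' -1
```

```text
clock: 11.92
eef_pos: [575.0, 108.7, 0.8]
tool_rot: [-3.141, -0.0, 1.77]
force: [0.6, 0.4, -1.5]
width: 85.7
gripper_force: 0.0
clock: 12.5
eef_pos: [575.5, 108.8, 1.3]
tool_rot: [3.141, -0.0, 1.77]
force: [-0.2, -1.4, 5.3]
width: 54.3
gripper_force: 64.5
```

```bash
python3 -m handwheel '[{"delta_pos":[0,0,0.5],"yaw":0},{"delta_pos":[0,0,1.5],"yaw":0},{"delta_pos":[0,0,3],"yaw":0},{"delta_pos":[0,0,4],"yaw":0},{"delta_pos":[0,0,4],"yaw":0},{"delta_pos":[0,-1,4],"yaw":0},{"delta_pos":[0,-2,3],"yaw":0},{"delta_pos":[-0.4,-3,2],"yaw":0},{"delta_pos":[-0.4,-3.5,1.5],"yaw":0},{"delta_pos":[-0.4,-3.5,1.5],"yaw":0}]'
python3 -m handwheel '[{"delta_pos":[-0.4,-3.5,1.5],"yaw":0},{"delta_pos":[-0.4,-3.5,1.5],"yaw":0},{"delta_pos":[-0.4,-3.5,0.5],"yaw":0},{"delta_pos":[-0.4,-3.5,0],"yaw":0},{"delta_pos":[-0.4,-3.5,0],"yaw":0},{"delta_pos":[-0.4,-3.5,0],"yaw":0},{"delta_pos":[-0.4,-2.5,0],"yaw":0},{"delta_pos":[-0.4,-1.5,0],"yaw":0},{"delta_pos":[0,0,0],"yaw":0},{"delta_pos":[0,0,0],"yaw":0}]'
python3 -m handwheel '[{"delta_pos":[0,0,0],"yaw":0},{"delta_pos":[0,0,0],"yaw":0},{"delta_pos":[0,0,0],"yaw":0}]'
python3 - <<'E'
from h import *
im,P=wrist(); save(im,"w4.png"); np.savez("w4.npz",P=P,c=im["color"])
P=P.reshape(-1,3)
q=P[(P[:,0]>400)&(P[:,0]<620)&(P[:,1]>-290)&(P[:,1]<-50)]
for lo,hi in((15,21),(27,33),(43,49),(80,89)):
    w=q[(q[:,2]>lo)&(q[:,2]<hi)]
    if len(w)>8: print(lo,hi,len(w),cv2.minAreaRect(w[:,:2].astype(np.float32)),np.median(w[:,2]))
E
```

```text
clock: 13.33
eef_pos: [562.3, -22.1, 251.8]
tool_rot: [3.142, -0.0, 1.771]
force: [0.1, -1.5, -2.7]
width: 54.3
gripper_force: 64.4
clock: 14.17
eef_pos: [530.0, -271.8, 285.0]
tool_rot: [-3.14, -0.001, 1.767]
force: [-0.3, 0.3, -3.6]
width: 54.0
gripper_force: 64.4
clock: 14.42
eef_pos: [531.5, -269.6, 285.7]
tool_rot: [3.141, -0.001, 1.772]
force: [-0.5, 0.6, -2.0]
width: 53.8
gripper_force: 64.4
15 21 1238 ((504.3449401855469, -173.32415771484375), (131.2913818359375, 190.7125701904297), 11.658064842224121) 18.197396759670795
27 33 7588 ((523.6537475585938, -178.38864135742188), (158.1513214111328, 191.98158264160156), 11.218401908874512) 30.270283537461864
43 49 2198 ((533.6815795898438, -182.39883422851562), (138.10910034179688, 180.02883911132812), 11.43478775024414) 46.10519701088623
80 89 741 ((517.8123168945312, -179.21237182617188), (169.232177734375, 192.27340698242188), 11.387834548950195) 84.9130428973325
```

View pics/w4.png

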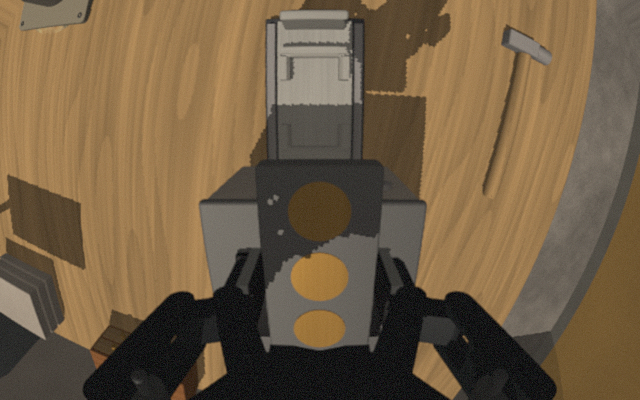

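The nest (315,90) is visible ahead, empty, and the carrier is in hand with its discs up. Fitting the nest walls and the in-hand carrier.

Run:
```python
from h import *
st=status.read_state()
d=np.load("w4.npz"); P=d["P"]; Q=P.reshape(-1,3)
def pl(lo,hi,x0,x1,y0,y1):
    w=Q[(Q[:,2]>lo)&(Q[:,2]<hi)&(Q[:,0]>x0)&(Q[:,0]<x1)&(Q[:,1]>y0)&(Q[:,1]<y1)]; return w
g=pl(80,89,440,540,-125,-75); print("push top",len(g),cv2.minAreaRect(g[:,:2].astype(np.float32)))
c0=np.array([510.5,-193.5])
for a in (0.199,):
    R=np.array([[np.cos(a),-np.sin(a)],[np.sin(a),np.cos(a)]])
    L=(Q[:,:2]-c0)@R
    f=(Q[:,2]>44)&(Q[:,2]<48.5)&(abs(L[:,0])<60)&(abs(L[:,1])<80)
    l=L[f]
    # end walls near y=+57..69 , -57..-69 ; side walls at |x| 30..42 
    for nm,m in(("endwall+",(l[:,1]>45)&(abs(l[:,0])<22)),("endwall-",(l[:,1]<-45)&(abs(l[:,0])<22)),("side+x",(l[:,0]>20)&(abs(l[:,1])<55)),("side-x",(l[:,0]<-20)&(abs(l[:,1])<55))):
        w=l[m]; 
        if len(w)>4: print(nm,len(w),"x",np.percentile(w[:,0],[2,50,98]).round(1),"y",np.percentile(w[:,1],[2,50,98]).round(1))
    fl=(Q[:,2]>28)&(Q[:,2]<32.5)&(abs(L[:,0])<60)&(abs(L[:,1])<75); l=L[fl]
    w=l[abs(l[:,0])<20]; print("floor y",np.percentile(w[:,1],[1,99])); 
    for y in(35,45):
        w=l[abs(l[:,1]-y)<5]; print("floor x at",y,np.percentile(w[:,0],[1,99])); 
t=st["eef_pos"]; w=Q[(abs(Q[:,0]-t[0])<60)&(abs(Q[:,1]-t[1])<80)&(Q[:,2]>t[2]+8)&(Q[:,2]<t[2]+24)]
print("held",t,len(w),cv2.minAreaRect(w[:,:2].astype(np.float32)),np.median(w[:,2]), w[:,1].max())
# edges of the front part of the held plate
a=st["tool_rot"][2]-np.pi/2; R=np.array([[np.cos(a),-np.sin(a)],[np.sin(a),np.cos(a)]]); l=(w[:,:2]-t[:2])@R; l=l[l[:,1]>15]
e=[]
for y in range(18,54,4):
    b=l[abs(l[:,1]-y)<2]; 
    if len(b)>5: e.append((y,*np.percentile(b[:,0],[1,99]).round(1)))
print(e,"front y",np.percentile(l[:,1],99.5))
```

```text
push top 713 ((488.5299377441406, -94.08161926269531), (75.84733581542969, 13.999332427978516), 11.93312931060791)
endwall+ 299 x [-21.   -0.5  21.1] y [59.1 64.3 69.3]
endwall- 330 x [-21.6  -0.4  20.8] y [-68.2 -62.9 -56.9]
side+x 367 x [29.7 34.6 40.2] y [-53.9  29.4  53.3]
side-x 379 x [-43.9 -38.6 -32.8] y [-53.4 -27.7  54.5]
floor y [-72.07962725  74.43923722]
floor x at 35 [-48.92056879  44.67368591]
floor x at 45 [-47.49657428  44.4837205 ]
held [ 531.50659902 -269.87158277  285.77430315] 22112 ((530.9100341796875, -268.6999206542969), (82.13763427734375, 107.19123077392578), 12.070137023925781) 300.87137144407296 -211.27740309356932
[(18, np.float64(-27.5), np.float64(26.6)), (22, np.float64(-27.4), np.float64(26.6)), (26, np.float64(-27.3), np.float64(27.0)), (30, np.float64(-27.5), np.float64(26.7)), (34, np.float64(-27.7), np.float64(26.9)), (38, np.float64(-27.6), np.float64(26.5)), (42, np.float64(-27.5), np.float64(26.7)), (46, np.float64(-27.5), np.float64(26.5)), (50, np.float64(-27.6), np.float64(26.6))] front y 54.51663479454989
```

```bash
python3 -m handwheel '[{"delta_pos":[-0.7,2.5,0],"yaw":0},{"delta_pos":[-0.8,2.6,0],"yaw":0},{"delta_pos":[-0.8,2.6,0],"yaw":0},{"delta_pos":[0,0,-2],"yaw":0},{"delta_pos":[0,0,-3.5],"yaw":0},{"delta_pos":[0,0,-3.5],"yaw":0},{"delta_pos":[0,0,-3.5],"yaw":0},{"delta_pos":[0,0,-2.5],"yaw":0},{"delta_pos":[0,0,0],"yaw":0},{"delta_pos":[0,0,0],"yaw":0}]'
python3 -m handwheel '[{"delta_pos":[0,0,-2],"yaw":0},{"delta_pos":[0,0,-1.5],"yaw":0},{"delta_pos":[0,0,-0.5],"yaw":0},{"delta_pos":[0,0,0],"yaw":0},{"delta_pos":[0,0,0],"yaw":0},{"delta_pos":[0,0,0],"yaw":0},{"delta_pos":[0,0,0],"yaw":0}]'
```

```text
clock: 15.3
eef_pos: [507.7, -193.5, 135.2]
tool_rot: [-3.14, -0.001, 1.771]
force: [1.1, -0.3, -2.4]
width: 54.2
gripper_force: 65.0
clock: 15.88
eef_pos: [509.0, -194.6, 97.1]
tool_rot: [3.139, 0.001, 1.77]
force: [0.8, 0.6, -1.9]
width: 54.1
gripper_force: 65.0
```

```bash
python3 -m handwheel '[{"delta_pos":[0,0.1,-2],"yaw":0},{"delta_pos":[0,0,-1.5],"yaw":0},{"delta_pos":[0,0,-0.5],"yaw":0},{"delta_pos":[0,0,0],"yaw":0},{"delta_pos":[0,0,0],"yaw":0},{"delta_pos":[0,0,0],"yaw":0},{"delta_pos":[0,0,0],"yaw":0}]'
python3 - <<'E'
from h import *
im,P=wrist(); save(im,"w5.png"); t=[]
for i in range(3): t.append(status.read_state()["eef_pos"]); im2=get_image("scene"); 
save(im2,"s5.png"); print(np.mean(t,0),np.std(t,0))
c0=np.array([508.4,-193.0]);a=.2;R=np.array([[np.cos(a),-np.sin(a)],[np.sin(a),np.cos(a)]])
Q=P.reshape(-1,3);L=(Q[:,:2]-c0)@R
w=(Q[:,2]>44)&(Q[:,2]<49)&(abs(L[:,0])<20)&(L[:,1]>55)&(L[:,1]<75);print("endwall+",w.sum(),np.percentile(L[w,1],[2,50,98]) if w.sum()>4 else 0)
w=(Q[:,2]>80)&(Q[:,2]<90)&(abs(L[:,0])<50)&(L[:,1]>85)&(L[:,1]<115);print("push",w.sum(),np.percentile(L[w],[1,50,99],axis=0) if w.sum()>4 else 0)
z=np.mean(t,0)[2]
w=(Q[:,2]>z+8)&(Q[:,2]<z+22)&(abs(L[:,0])<40)&(L[:,1]>15)&(L[:,1]<75);print("held",w.sum(),np.percentile(L[w],[1,50,99],axis=0) if w.sum()>4 else 0)
E
```

```text
clock: 16.47
eef_pos: [508.8, -193.6, 56.7]
tool_rot: [3.14, 0.001, 1.77]
force: [0.4, 0.2, -3.2]
width: 54.0
gripper_force: 65.0
[ 508.5541737  -193.47476437   56.4609027 ] [0.10597936 0.03907111 0.11333663]
endwall+ 1639 [59.17660905 64.82154891 69.73010061]
push 6206 [[-35.56419335  94.43413763]
 [  0.58080421  99.95883612]
 [ 36.77238013 106.74673988]]
held 10514 [[-27.30850874  15.47476755]
 [ -0.20197026  36.41764456]
 [ 26.95021879  53.51817006]]
```

```bash
python3 -m handwheel '[{"delta_pos":[0.05,0.09,-0.5],"yaw":0},{"delta_pos":[0,0,-0.5],"yaw":0},{"delta_pos":[0,0,-0.3],"yaw":0},{"delta_pos":[0,0,0],"yaw":0}]'
python3 -m handwheel '[{"delta_pos":[0,0,-0.3],"yaw":0},{"delta_pos":[0,0,-0.3],"yaw":0},{"delta_pos":[0,0,0],"yaw":0},{"delta_pos":[0,0,0],"yaw":0}]'
```

```text
clock: 17.0
eef_pos: [507.9, -192.1, 41.7]
tool_rot: [-3.14, -0.001, 1.77]
force: [-0.1, 0.2, -2.8]
width: 54.3
gripper_force: 65.1
clock: 17.33
eef_pos: [508.4, -192.4, 36.5]
tool_rot: [-3.141, -0.0, 1.77]
force: [0.1, 0.3, -3.1]
width: 54.1
gripper_force: 65.1
```

Carrier bottom is 5 mm above the floor, inside the recess, with no contact force. Continuing down.

```bash
python3 -m handwheel '[{"delta_pos":[0,0,-0.2],"yaw":0},{"delta_pos":[0,0,-0.2],"yaw":0},{"delta_pos":[0,0,0],"yaw":0},{"delta_pos":[0,0,-0.1],"yaw":0},{"delta_pos":[0,0,0],"yaw":0},{"delta_pos":[0,0,0],"yaw":0}]'
```

```text
clock: 17.83
eef_pos: [508.6, -192.4, 31.7]
tool_rot: [3.142, -0.0, 1.77]
force: [0.4, -0.2, -1.7]
width: 54.2
gripper_force: 65.1
```

```bash
python3 -m handwheel '[{"delta_pos":[0,0,-0.05],"yaw":0},{"delta_pos":[0,0,0],"yaw":0},{"delta_pos":[0,0,0],"yaw":0}]'; python3 -m handwheel '[{"delta_pos":[0,0,0],"yaw":0},{"delta_pos":[0,0,0],"yaw":0},{"delta_pos":[0,0,0],"yaw":0},{"delta_pos":[0,0,0],"yaw":0},{"delta_pos":[0,0,2],"yaw":0},{"delta_pos":[0,0,3],"yaw":0},{"delta_pos":[0,0,3],"yaw":0},{"delta_pos":[0,0,3],"yaw":0},{"delta_pos":[0,0,0],"yaw":0},{"delta_pos":[0,0,0],"yaw":0}]' 0.7
python3 - <<'E'
from h import *
c0=np.array([508.4,-193.0]);a=.2;R=np.array([[np.cos(a),-np.sin(a)],[np.sin(a),np.cos(a)]])
for n in("scene","side","wrist"):
    if n=="wrist": im,P=wrist(); save(im,"w6.png")
    else: im=get_image(n); P=cloud(im); save(im,n+"6.png")
    Q=P.reshape(-1,3);L=(Q[:,:2]-c0)@R
    for lo,hi in((-50,-30),(-30,-10),(-10,10),(10,30),(30,50)):
        w=(Q[:,2]>25)&(Q[:,2]<60)&(abs(L[:,0])<22)&(L[:,1]>lo)&(L[:,1]<hi)
        if w.sum()>4: print(n,lo,w.sum(),np.median(Q[w,2]).round(1),end="; ")
    print()
E
```

```text
clock: 18.08
eef_pos: [508.7, -192.4, 31.4]
tool_rot: [3.141, 0.0, 1.77]
force: [0.9, 0.0, -1.6]
width: 54.3
gripper_force: 65.1
clock: 18.92
eef_pos: [509.9, -192.9, 143.1]
tool_rot: [3.138, 0.002, 1.77]
force: [-0.4, -0.1, -1.0]
width: 72.3
gripper_force: 0.0
scene -50 105 47.0; scene -30 108 46.9; scene -10 91 46.6; scene 10 73 47.5; scene 30 90 46.1; 
side -50 37 47.4; side -30 44 47.2; side -10 43 47.6; side 10 44 47.2; side 30 44 47.6; 
wrist -50 1045 46.6; wrist -30 1153 46.5; wrist -10 1253 46.7; wrist 10 1346 46.5; wrist 30 1437 46.6;
```

View pics/w6.png

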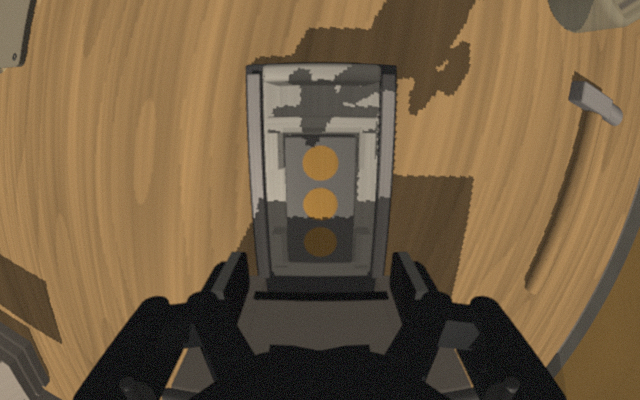

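The carrier sits flush (320,200), discs up, top at 46.6 mm all along. Next, moving beyond the push plate with the fingers shut.

```bash
python3 -m handwheel '[{"delta_pos":[-0.5,2.2,0],"yaw":0},{"delta_pos":[-0.7,3.4,0],"yaw":0},{"delta_pos":[-0.7,3.4,0],"yaw":0},{"delta_pos":[-0.7,3.4,0],"yaw":0},{"delta_pos":[-0.6,3.3,0],"yaw":0},{"delta_pos":[0,0,0],"yaw":0},{"delta_pos":[0,0,-2.5],"yaw":0},{"delta_pos":[0,0,-3.5],"yaw":0},{"delta_pos":[0,0,-2],"yaw":0},{"delta_pos":[0,0,0],"yaw":0}]' -1
python3 -m handwheel '[{"delta_pos":[0,0,0],"yaw":0},{"delta_pos":[0,0,0],"yaw":0},{"delta_pos":[0,0,0],"yaw":0}]'
```

```text
clock: 19.9
eef_pos: [473.0, -35.2, 57.0]
tool_rot: [-3.132, -0.002, 1.77]
force: [-0.8, -0.5, -0.9]
width: -0.0
gripper_force: 0.0
clock: 20.15
eef_pos: [477.4, -35.5, 62.2]
tool_rot: [3.14, 0.0, 1.77]
force: [0.3, -0.1, -0.2]
width: -0.3
gripper_force: 0.0
```

```bash
python3 -m handwheel '[{"delta_pos":[0.3,-1.5,0],"yaw":0},{"delta_pos":[0.3,-1.5,0],"yaw":0},{"delta_pos":[0.1,-0.5,0],"yaw":0},{"delta_pos":[0.1,-0.5,0],"yaw":0},{"delta_pos":[0.1,-0.5,0],"yaw":0},{"delta_pos":[0.1,-0.5,0],"yaw":0},{"delta_pos":[0.1,-0.5,0],"yaw":0},{"delta_pos":[0,0,0],"yaw":0}]'
```

```text
clock: 20.82
eef_pos: [487.7, -89.4, 61.6]
tool_rot: [3.141, -0.001, 1.771]
force: [-0.6, 3.8, 3.4]
width: 0.2
gripper_force: 1.9
```

```bash
python3 -m handwheel '[{"delta_pos":[0.1,-0.5,0],"yaw":0},{"delta_pos":[0.1,-0.5,0],"yaw":0},{"delta_pos":[0.1,-0.5,0],"yaw":0},{"delta_pos":[0.1,-0.5,0],"yaw":0},{"delta_pos":[0.1,-0.5,0],"yaw":0},{"delta_pos":[0.1,-0.5,0],"yaw":0},{"delta_pos":[0.1,-0.5,0],"yaw":0},{"delta_pos":[0.1,-0.5,0],"yaw":0},{"delta_pos":[0,0,0],"yaw":0},{"delta_pos":[0,0,0],"yaw":0}]'
```

```text
clock: 21.65
eef_pos: [495.4, -127.5, 61.5]
tool_rot: [-3.141, -0.003, 1.772]
force: [-1.1, 8.2, 6.4]
width: 0.2
gripper_force: 3.8
```

```bash
python3 -m handwheel '[{"delta_pos":[0.1,-0.5,0],"yaw":0},{"delta_pos":[0.1,-0.5,0],"yaw":0},{"delta_pos":[0.1,-0.5,0],"yaw":0},{"delta_pos":[0,-0.2,0],"yaw":0},{"delta_pos":[0,0,0],"yaw":0},{"delta_pos":[0,0,0],"yaw":0}]'; python3 -m handwheel '[{"delta_pos":[0,-0.2,0],"yaw":0},{"delta_pos":[0,-0.1,0],"yaw":0},{"delta_pos":[0,0,0],"yaw":0},{"delta_pos":[0,0,0],"yaw":0}]'
```

```text
clock: 22.15
eef_pos: [498.6, -143.4, 61.5]
tool_rot: [3.141, -0.004, 1.773]
force: [-1.3, 10.1, 6.3]
width: 0.2
gripper_force: 4.7
clock: 22.48
eef_pos: [499.1, -146.0, 61.5]
tool_rot: [3.141, -0.004, 1.774]
force: [-0.1, 9.6, 5.3]
width: -0.0
gripper_force: 4.8
```

Not yet at the stop; creeping on until the force rises.

```bash
for i in 1; do python3 -m handwheel '[{"delta_pos":[0,-0.15,0],"yaw":0},{"delta_pos":[0,-0.15,0],"yaw":0},{"delta_pos":[0,0,0],"yaw":0},{"delta_pos":[0,0,0],"yaw":0}]'; done
python3 - <<'E'
from h import *
c0=np.array([508.5,-192.7]);a=.2;R=np.array([[np.cos(a),-np.sin(a)],[np.sin(a),np.cos(a)]])
for n in("scene","wrist"):
    P=wrist()[1] if n=="wrist" else cloud(get_image(n))
    Q=P.reshape(-1,3);L=(Q[:,:2]-c0)@R
    w=(Q[:,2]>80)&(Q[:,2]<89)&(abs(L[:,0])<36)&(L[:,1]>10)&(L[:,1]<60)
    print(n,w.sum(),np.percentile(L[w],[2,50,98],axis=0).round(1) if w.sum()>4 else 0)
E
```

```text
clock: 22.82
eef_pos: [499.2, -146.9, 61.6]
tool_rot: [3.14, -0.006, 1.775]
force: [-0.1, 14.1, 6.4]
width: -0.2
gripper_force: 7.0
scene 105 [[-35.1  22.7]
 [  2.5  28.5]
 [ 35.4  34.7]]
wrist 605 [[-22.5  36.9]
 [ -0.6  54.7]
 [ 13.1  58.7]]
```

At the stop: force jumped, and the plate middle is 70 mm in. Holding for over 1 s, then backing off.

```bash
python3 -m handwheel '[{"delta_pos":[0,-0.1,0],"yaw":0},{"delta_pos":[0,0,0],"yaw":0},{"delta_pos":[0,0,0],"yaw":0},{"delta_pos":[0,0,0],"yaw":0},{"delta_pos":[0,0,0],"yaw":0},{"delta_pos":[0,0,0],"yaw":0},{"delta_pos":[0,0,0],"yaw":0},{"delta_pos":[0,0,0],"yaw":0},{"delta_pos":[0,0,0],"yaw":0},{"delta_pos":[0,0,0],"yaw":0}]'; python3 -m handwheel '[{"delta_pos":[0,0,0],"yaw":0},{"delta_pos":[0,0,0],"yaw":0},{"delta_pos":[0,0,0],"yaw":0},{"delta_pos":[0,0,0],"yaw":0},{"delta_pos":[0,0,0],"yaw":0},{"delta_pos":[0,0,0],"yaw":0}]'
python3 -m handwheel '[{"delta_pos":[-0.1,0.7,0],"yaw":0},{"delta_pos":[-0.1,0.7,0],"yaw":0},{"delta_pos":[-0.1,0.7,0],"yaw":0},{"delta_pos":[-0.2,0.7,0],"yaw":0},{"delta_pos":[-0.2,0.7,0],"yaw":0},{"delta_pos":[-0.2,0.7,0],"yaw":0},{"delta_pos":[-0.2,0.7,0],"yaw":0},{"delta_pos":[-0.2,0.7,0],"yaw":0},{"delta_pos":[-0.2,0.7,0],"yaw":0},{"delta_pos":[-0.1,0.7,0],"yaw":0}]'
python3 -m handwheel '[{"delta_pos":[-0.1,0.7,0],"yaw":0},{"delta_pos":[-0.2,1,0],"yaw":0},{"delta_pos":[-0.2,1.5,0],"yaw":0},{"delta_pos":[-0.2,1.5,0],"yaw":0},{"delta_pos":[0,1.5,0],"yaw":0},{"delta_pos":[0,0,3],"yaw":0},{"delta_pos":[0,0,3],"yaw":0},{"delta_pos":[0,0,3],"yaw":0},{"delta_pos":[0,0,3],"yaw":0},{"delta_pos":[0,0,0],"yaw":0}]'
python3 -m handwheel '[{"delta_pos":[0,0,0],"yaw":0},{"delta_pos":[0,0,0],"yaw":0},{"delta_pos":[0,0,0],"yaw":0},{"delta_pos":[0,0,0],"yaw":0},{"delta_pos":[0,0,0],"yaw":0},{"delta_pos":[0,0,0],"yaw":0},{"delta_pos":[0,0,0],"yaw":0},{"delta_pos":[0,0,0],"yaw":0},{"delta_pos":[0,0,0],"yaw":0},{"delta_pos":[0,0,0],"yaw":0}]'
python3 - <<'E'
from h import *
c0=np.array([508.5,-192.7]);a=.2;R=np.array([[np.cos(a),-np.sin(a)],[np.sin(a),np.cos(a)]])
im=get_image("scene"); save(im,"s9.png"); cv2.imwrite("pics/s9c.png",cv2.resize(im["color"][205:300,150:255,::-1],None,fx=6,fy=6,interpolation=cv2.INTER_CUBIC))
for n in("scene","side"):
    Q=cloud(im if n=="scene" else get_image(n)).reshape(-1,3);L=(Q[:,:2]-c0)@R
    w=(Q[:,2]>80)&(Q[:,2]<89)&(abs(L[:,0])<40)&(L[:,1]>10)&(L[:,1]<120)
    print(n,"push",w.sum(),np.percentile(L[w],[2,50,98],axis=0).round(1) if w.sum()>4 else 0)
    for y in(-40,-20,0,20,40):
        w=(abs(L[:,0])<22)&(abs(L[:,1]-y)<10)&(Q[:,2]<60); print(y,np.median(Q[w,2]).round(1),end=" ")
E
```

```text
clock: 23.75
eef_pos: [499.2, -146.9, 61.6]
tool_rot: [3.14, -0.007, 1.776]
force: [0.2, 16.2, 7.6]
width: -0.2
gripper_force: 8.0
clock: 24.25
eef_pos: [499.2, -146.9, 61.6]
tool_rot: [3.14, -0.007, 1.776]
force: [-0.9, 17.2, 8.1]
width: -0.3
gripper_force: 8.0
clock: 25.08
eef_pos: [481.5, -84.7, 61.1]
tool_rot: [-3.14, 0.001, 1.769]
force: [-0.1, 0.8, 0.4]
width: -0.0
gripper_force: 0.0
clock: 25.92
eef_pos: [478.7, -22.1, 186.0]
tool_rot: [3.132, 0.002, 1.769]
force: [0.5, 0.1, 0.4]
width: 0.6
gripper_force: 0.0
clock: 26.75
eef_pos: [475.6, -22.3, 181.2]
tool_rot: [-3.142, -0.0, 1.77]
force: [0.6, 0.2, -0.8]
width: -0.1
gripper_force: 0.0
scene push 108 [[-35.2  92.3]
 [  4.   97.7]
 [ 38.6 105.3]]
-40 47.1 -20 46.6 0 46.7 20 46.4 40 47.1 side push 77 [[-34.7  96.6]
 [  4.9 103.8]
 [ 37.6 108.9]]
-40 48.2 -20 46.8 0 47.8 20 47.0 40 47.9
```

View pics/s9c.png

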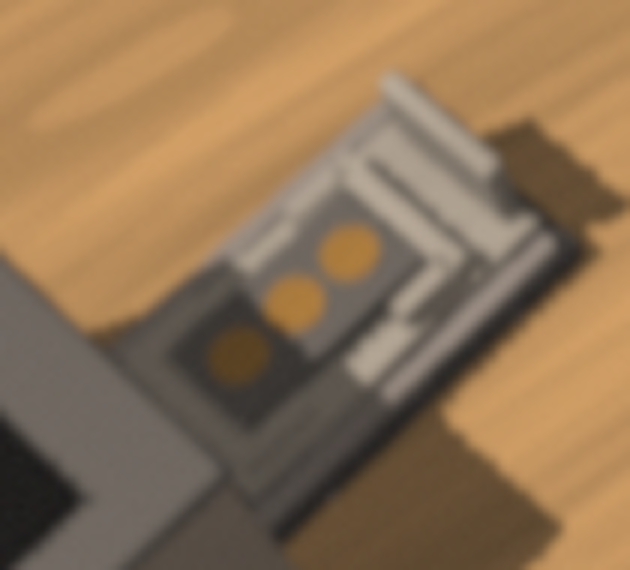

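The slide is back out, with the push plate where it started, and the carrier is flush with its discs up (295,300). Handing in.

```bash
python3 -m handwheel '[{"delta_pos":[0,0,0],"yaw":0},{"delta_pos":[0,0,0],"yaw":0},{"delta_pos":[0,0,0],"yaw":0},{"delta_pos":[0,0,0],"yaw":0},{"delta_pos":[0,0,0],"yaw":0},{"delta_pos":[0,0,0],"yaw":0}]'; python3 -c "
from cell import ctrl
print(ctrl.finish_job())"
```

```text
clock: 27.35
eef_pos: [475.6, -22.4, 181.2]
tool_rot: [3.142, -0.0, 1.77]
force: [0.6, 0.2, 0.7]
width: -0.1
gripper_force: 0.0
the job is handed in; nothing more can be done
None
```

The job is handed in at about 27 s: the larger carrier sits flush in the nest with its discs up, and the slide was pushed to its stop, held there for over a second, and is back out; the hand-in call returned no verdict.

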